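# Fit the setting pin and stroke the torch slide

## Robot

A 7-joint arm with a two-finger parallel gripper is mounted at the origin on the work surface. World frame = base frame: x ahead of the robot, y to its left, z up, the work surface at z = 0. Lengths are in m, angles in rad, forces in N, time in s.
With the tool pointing down it reaches from about 0.425 to 0.925 m from the base axis. Payload 6.8 kg.
Tool frame: the origin (TCP) lies at the very end of the fingers, on their centre line; the grasp point (between the pads) lies 19 mm behind it; z points along the fingers, y is the line along which they close (so a half turn about z gives the same grasp; the last joint's range is limited). The gripper opens to 85 mm and grips with 20 to 120 N. Pads are 22 mm wide; open, the fingers measure 114 mm over their backs; the gripper's body (76 mm by 85 mm) begins 54 mm behind the grasp point. The pads swing forward as they close: fully open they stand 13 mm farther back than shut.
Start: joints at [-1.327, 0.477, 0.022, 1.555, -0.011, 1.109, -0.083], TCP at [0.233, 0.634, 0.231] pointing down, gripper open.
Joint ranges: [-2.96, 2.96], [-0.34, 2.1], [-1.41, 1.46], [0.24, 2.44], [-1.37, 4.51], [0.17, 1.92], [-2.96, 2.96]. Speed limits (rad/s): [2.39, 2.39, 3.14, 3.14, 3.14, 3.14, 3.14].

## Interface

Orientations are given as a unit quaternion [x, y, z, w].
In Python, from bench import get_state, snapshot, camera_info, r gives the robot as it stands.
- The arm moves only by the tool move_arm, never from a script. Its argument "commands" is a list of rows, each a list of 5 numbers: the closure in counts, from 0 (fully open) to 255 (shut), then the shift along the tool's x, y, z in mm, then the turn about the tool's z in rad. A call has 1 to 20 rows; each row is the pose to reach, as a shift and turn from the pose commanded when the call began, along the tool's axes at that moment; what a row does not reach only later rows make up. A row lasts 1/8 s, in which the tool goes at most 62.5 mm and 10.7 degrees, less where a joint would pass 70% of its speed; a pose out of reach is approached as far as the arm can. A call with a gripper value outside its range is refused whole. The fingers move at their own pace and stop on an object; "force" is the grip in N (left out, the last holds). Time passes only in rows, so rows that repeat a pose let the fingers close. It gives the time, the measured TCP pose, the force, the opening and the grip force at its end, in the units of the state.
- get_state(): the state, without advancing time (a new reading comes with each control period).
- snapshot(name): name is "scene" or "top" or "wrist"; returns the picture (384x512x3 uint8, red, green, blue); there is no depth.
- camera_info(name): a dict with "mtx" (3x3 intrinsics, pixels), "R" (3x3) and "t" (3): a world point X has camera coordinates R X + t. Camera axes: x right, y down, z forward; pixel columns grow to the right and rows downward; lengths in m; the calibration is good to about 2 mm. A picture is of the moment at which its call begins: read the wrist's pose just before it. camera_info takes no time and is no camera call; for the wrist camera it gives the pose at the moment of the call.
- r.finish_job(): hands the job in; it is judged then, once.
The state is a dict: "t": time; "joint_pos": joint angles; "dq": joint speeds; "effort": joint torques, N m; "tcp_pos": TCP position; "orientation": TCP orientation; "contact_force": force on the tool from outside, world axes, zero at the start; "wrist_torque": the same for the moment, N m; "width": finger opening in m; "grasp_force": force on a finger pad.
Only numpy, scipy, OpenCV 4.12 (cv2) and the standard library are available. Lean on these libraries where they do the work, as an engineer would, in place of code of your own. Each camera call takes 0.05 s, during which the arm holds its last target. There are 200 camera calls.

## Task

Fit the yellow-capped setting pin from the pin stand into the blind hole on top of the slide's carriage, pressed straight in until its collar sits flush; the socket is set slightly off centre, so feel around for the hole. Then, with the pin fitted, slowly run the carriage fully home against the red end and back fully home against the green end to feel for sticky spots. Leave it at the green end with the pin still fully seated, and do not disturb anything else on the bench.

Things in the scene. Friction and masses are not known exactly. Their poses are not given: they have to be found in the camera images.
- pin_yellow: The setting pin to fit: round steel, yellow cap, 102 mm tall, about 0.2 kg, loose, upright in one of the stand's three holes. Origin at the centre of its foot, z up along it. From the foot up: shank 16 mm diameter, 26 mm long (1 mm bevel at the foot); collar 30 mm diameter, 6 mm thick; grip body 20 mm diameter from 32 to 102 mm (cap: top 14 mm).
- pin_yellow_foot (a point): Centre of the foot of the yellow pin (same point as the pin's origin).
- pin_white: Bystander: same pin with a white cap, in another hole of the stand.
- pin_blue: Bystander: same pin with a blue cap, in another hole of the stand.
- stand: Fixed black pin stand, 60 mm (its x) by 170 mm (its y) by 50 mm tall, origin under its centre. Three holes in its top in a row along its y axis, 55 mm apart; the pins hang in them upright with their collars on its top face, feet 24 mm above the table.
- slide: Fixed torch slide: grey base 90 mm (its x) by 250 mm (its y), origin under its centre, rail along its y. Green end block at its +y end, red one at its -y end, each 74 mm wide, 26 mm thick, 115 mm tall; inner faces 98 mm from the centre, so 38 mm beyond the middle of the carriage when it is at that end.
- carriage (a joint): Position of the carriage along the rail in m: 0 = fully home at the green end, 0.12 = fully home at the red end (hard stops). It slides only along the slide's y axis, with about 6 N of steady drag, and stays where left. Stroke it at about 0.05 m/s, never above 0.25 m/s. The carriage is a blue saddle 72 by 60 mm carrying an aluminium socket block 44 by 44 mm.
- carriage_top (a point): Nominal centre of the socket block's top face, 84 mm above the table, moves with the carriage, axes as the slide's. The block has one round blind hole straight down, 17.5 mm diameter, 30 mm deep, sharp rim. Block and hole are locked off nominal by an unreported 0 to 3 mm along each of the slide's x and y: look or feel for it. Flush, the pin's foot is 26 mm below the top.
- green_home (a point): Fixed point on the slide where carriage_top stands when the carriage is fully home at the green end.
- red_home (a point): Fixed point on the slide where carriage_top stands when the carriage is fully home at the red end.
- spray_can: Bystander: upright orange spray can, 52 mm diameter, 170 mm tall, loose, origin under its centre; stands between slide and stand.
- wrench: Bystander: 180 mm wrench lying on the table beyond the work, loose.
- chipping_hammer: Bystander: chipping hammer with orange handle, about 180 mm long, lying on the table beyond the work, loose.
- magnet_square: Bystander: red welding magnet, 75 by 75 by 16 mm, lying beyond the work, loose.
- coupon: Bystander: flat steel test coupon, 40 by 75 by 10 mm, lying beside the slide, loose.
- tip_jar: Bystander: small jar of contact tips, 50 mm diameter, 55 mm tall, standing beside the pin stand, loose.
There are look-alikes about, which are no part of the job. What is shaped like the pin_yellow but black is not meant.

How it is judged:
By the outcome, as a careful person would: the job done as asked, in the order asked, and still so for the second after the job is handed in, with the robot touching nothing.
It also fails if it takes over 64 s, if anything falls off the work surface, if the arm or the gripper's body presses on something with over 40 N, if the wrist force passes 120 N, or if a joint passes its speed limit or range.

## Working session

There is one attempt and no reset: what is moved stays moved. The work goes in short steps, Python scripts to look and compute and a tool call to move; the robot and the scene stay as the last step left them, time stands still between calls to the robot, and variables do not carry over. Pictures are saved under pics/ and viewed, at most 10 in all, crops included, and the job is handed in when it is done.

Besides the shell and the picture viewer there is one more tool, called after "Emit:" as name(argument=value, ...), one argument or row to a line, values as JSON. move_arm: Moves the arm, as the interface text tells. Its arguments: {"type":"object","properties":{"commands":{"type":"array","items":{"type":"array","items":{"type":"number"}}},"force":{"type":"number"}},"required":["commands"]}

```bash
mkdir -p pics; python3 - <<'E'
from bench import *
import cv2,numpy as np
s=get_state();print({k:np.round(v,3).tolist() for k,v in s.items()})
ims=[snapshot(n) for n in("scene","top")]
for n,i in zip(("scene","top"),ims): cv2.imwrite(f"pics/{n}0.png",i[...,::-1])
for n in("scene","top"):
    c=camera_info(n);print(n,np.round(c['mtx'],1).tolist(),np.round(c['R'],3).tolist(),np.round(c['t'],3).tolist())
E
```

```text
{'t': 0.0, 'joint_pos': [-1.327, 0.478, 0.022, 1.556, -0.011, 1.109, -0.083], 'dq': [-0.0, 0.002, -0.002, -0.0, -0.001, -0.001, 0.002], 'effort': [0.0, -59.643, 1.608, -28.12, 0.012, 0.009, 0.0], 'tcp_pos': [0.232, 0.633, 0.23], 'orientation': [0.175, 0.985, -0.001, -0.0], 'contact_force': [-0.236, 0.866, 0.058], 'wrist_torque': [0.048, -0.019, -0.026], 'grasp_force': 0.0, 'width': 0.086}
scene [[486.2, 0.0, 254.4], [0.0, 486.2, 194.5], [0.0, 0.0, 1.0]] [[0.663, 0.748, -0.012], [0.569, -0.515, -0.641], [-0.486, 0.418, -0.767]] [-0.414, -0.265, 1.394]
top [[382.1, 0.0, 255.5], [0.0, 382.1, 193.9], [0.0, 0.0, 1.0]] [[0.004, -1.0, 0.027], [-0.986, -0.008, -0.164], [0.165, -0.026, -0.986]] [0.016, 0.623, 0.897]
```

View pics/scene0.png

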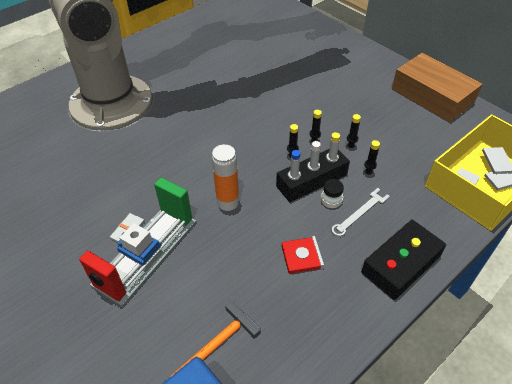

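View pics/top0.png

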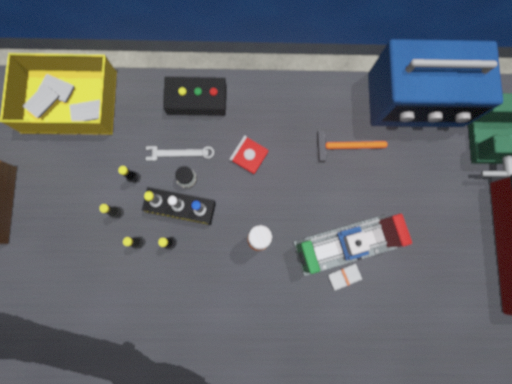

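Top view: the stand is near (178,206) with yellow (149,196), white (172,201) and blue (197,206) caps. The slide runs from green (310,257) to red (402,230), with the carriage at (355,243).

The yellow-cap candidates are (149,196) in the stand and (123,170), (104,208), (128,241), (163,242) free-standing with black bodies. Only (149,196), at scene (335,138), has a steel body and stands in the stand. I'll confirm it in a crop and measure.

```bash
cat > h.py <<'E'
import cv2,numpy as np
from bench import *
def ray(c,uv,z):
    d=c['R'].T@np.linalg.solve(c['mtx'],[uv[0],uv[1],1]);o=-c['R'].T@c['t']
    return o+d*(z-o[2])/d[2]
def proj(c,X):
    p=c['mtx']@(c['R']@np.array(X)+c['t']);return p[:2]/p[2]
def tri(c1,u1,c2,u2):
    P=[c['mtx']@np.c_[c['R'],c['t']] for c in(c1,c2)]
    X=cv2.triangulatePoints(P[0],P[1],np.array(u1,float),np.array(u2,float)).ravel();return X[:3]/X[3]
def blobs(im,lo,hi,amin=8):
    m=cv2.inRange(cv2.cvtColor(im,cv2.COLOR_RGB2HSV),lo,hi)
    n,l,st,ce=cv2.connectedComponentsWithStats(m)
    return [(np.round(ce[i],1).tolist(),st[i].tolist()) for i in range(1,n) if st[i][4]>=amin]
E
python3 - <<'E'
from h import *
S,T=[cv2.imread(f"pics/{n}0.png")[...,::-1].copy() for n in("scene","top")]
cs,ct=camera_info("scene"),camera_info("top")
col={'y':((22,120,120),(35,255,255)),'g':((55,120,50),(80,255,255)),'r':((0,150,90),(6,255,255)),'b':((105,120,60),(125,255,255))}
for k,(lo,hi) in col.items():
    for n,im in(("S",S),("T",T)): print(k,n,[(c,s) for c,s in blobs(im,lo,hi,12) if s[4]<1500])
for uv in((149,196),(172,201),(197,206)):print(ray(ct,uv,.126).round(3))
print('hole',ray(ct,(358,242.5),.084).round(4))
a=cv2.resize(S[110:210,260:400],None,fx=4,fy=4,interpolation=2);b=cv2.resize(T[205:280,290:420],None,fx=4,fy=4,interpolation=2)
c=np.zeros((400,800,3),np.uint8)
c[:, :400]=cv2.resize(a,(400,286)).shape[0] and np.vstack([cv2.resize(a,(400,286)),np.zeros((114,400,3),np.uint8)])
c[:231,400:]=cv2.resize(b,(400,231))
cv2.imwrite("pics/crop1.png",c[...,::-1])
E
```

```text
y S [([146.7, 15.1], [113, 0, 79, 38, 998]), ([317.3, 113.4], [314, 110, 8, 8, 56]), ([356.0, 118.0], [352, 114, 9, 9, 63]), ([293.6, 128.0], [290, 124, 8, 9, 61]), ([335.3, 136.7], [332, 132, 8, 10, 68]), ([374.9, 144.4], [371, 140, 9, 10, 69]), ([415.4, 241.9], [411, 238, 10, 9, 67])]
y T [([181.8, 90.6], [178, 87, 9, 9, 58]), ([27.5, 131.5], [20, 131, 16, 2, 32]), ([48.3, 131.6], [39, 130, 18, 4, 40]), ([89.4, 132.4], [81, 131, 17, 3, 35]), ([106.0, 132.3], [101, 131, 11, 3, 26]), ([72.1, 132.6], [68, 132, 9, 2, 14]), ([122.9, 169.9], [119, 166, 9, 9, 57]), ([148.5, 195.6], [145, 191, 9, 10, 69]), ([104.1, 208.2], [100, 204, 9, 9, 58]), ([127.6, 241.3], [123, 238, 10, 8, 58]), ([163.0, 241.9], [159, 238, 9, 9, 65])]
g S [([173.2, 199.6], [154, 177, 38, 48, 1059]), ([403.3, 252.8], [399, 248, 10, 10, 74])]
g T [([197.6, 91.0], [194, 88, 8, 7, 41]), ([305.8, 255.5], [302, 244, 9, 23, 52]), ([312.9, 262.9], [307, 250, 12, 22, 84])]
r S [([300.3, 255.6], [282, 238, 39, 36, 907]), ([102.4, 273.9], [79, 251, 46, 50, 983]), ([391.0, 263.9], [387, 260, 9, 10, 71])]
r T [([213.0, 91.4], [210, 88, 7, 8, 43]), ([250.5, 156.2], [234, 139, 33, 34, 499]), ([401.2, 229.6], [392, 215, 19, 30, 305])]
b S [([295.2, 154.3], [291, 150, 9, 10, 74]), ([472.5, 270.7], [449, 227, 60, 72, 731]), ([140.6, 251.7], [117, 238, 44, 27, 403]), ([193.4, 374.0], [163, 357, 59, 27, 855])]
b T [([434.9, 124.0], [405, 122, 63, 5, 171]), ([195.6, 204.5], [191, 200, 10, 10, 76]), ([348.3, 240.9], [339, 228, 28, 31, 155])]
[0.604 0.263 0.126]
[0.593 0.211 0.126]
[0.582 0.154 0.126]
hole [ 0.5033 -0.2218  0.084 ]
```

View pics/crop1.png

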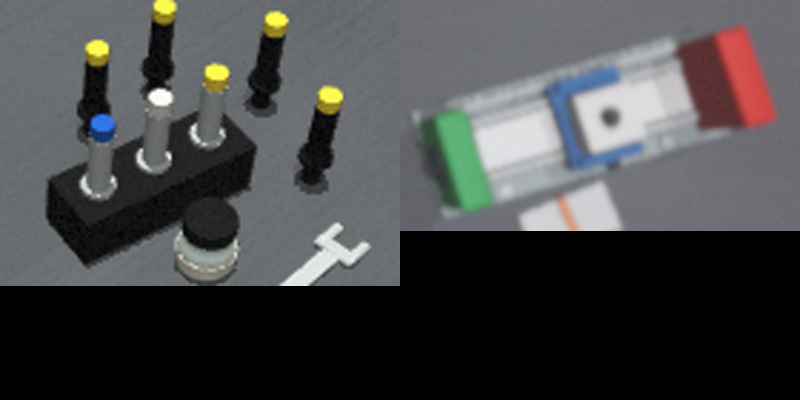

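The crop confirms it: the yellow-capped pin in the stand's far hole has a steel body, and the four others have black bodies and stand free. I'll move above the pin.

Emit:
move_arm(
  commands=[
    [0, -50, -22, 0, 0.15],
    [0, -100, -45, 0, 0.3],
    [0, -155, -70, 0, 0.48],
    [0, -210, -97, 0, 0.66],
    [0, -265, -122, 0, 0.84],
    [0, -320, -147, 0, 1.02],
    [0, -375, -172, 0, 1.2],
    [0, -430, -197, 0, 1.35],
    [0, -475, -218, 0, 1.41],
    [0, -475, -218, 0, 1.41],
    [0, -475, -218, 0, 1.41],
  ],
)

```text
t: 1.48
tcp_pos: [0.6028, 0.2658, 0.2307]
orientation: [0.771, 0.637, -0.0, -0.0]
contact_force: [-0.4, 0.3, 0.0]
width: 0.0857
grasp_force: 0.0
```

```bash
python3 - <<'E'
from h import *
s=get_state();c=camera_info("wrist");W=snapshot("wrist")
cv2.imwrite("pics/w1.png",W[...,::-1]);np.savez("w1.npz",**c)
print(s['t'],s['tcp_pos'],s['orientation'],s['joint_pos'])
print(-c['R'].T@c['t'],c['mtx'][0,0])
for k,(lo,hi) in {'y':((22,120,120),(35,255,255)),'b':((105,120,60),(125,255,255))}.items():print(k,[(x,ray(c,x[0],.119).round(4)) for x in blobs(W,lo,hi,40)])
print(proj(c,(.603,.264,.126)))
E
```

```text
1.475 [0.60278925 0.26576934 0.23070633] [ 7.71159985e-01  6.36641077e-01 -4.76247654e-04 -4.35886665e-04] [-0.82388632  0.47815648  0.44445952  1.61976331 -0.22502092  1.09580936
 -0.50985094]
[0.61590368 0.33178706 0.37443719] 320.5246067189481
y [(([208.8, 65.7], [196, 50, 19, 24, 78]), array([0.5874, 0.3639, 0.119 ])), (([310.6, 87.4], [307, 74, 11, 25, 76]), array([0.6597, 0.3342, 0.119 ])), (([138.9, 145.7], [125, 137, 21, 24, 133]), array([0.5191, 0.3164, 0.119 ])), (([258.0, 188.5], [246, 176, 25, 26, 512]), array([0.6056, 0.2637, 0.119 ])), (([155.9, 232.6], [144, 222, 25, 23, 416]), array([0.5122, 0.2419, 0.119 ]))]
b [(([257.9, 300.4], [247, 292, 22, 26, 201]), array([0.5857, 0.1597, 0.119 ]))]
[254.84385101 191.03931746]
```

View pics/w1.png

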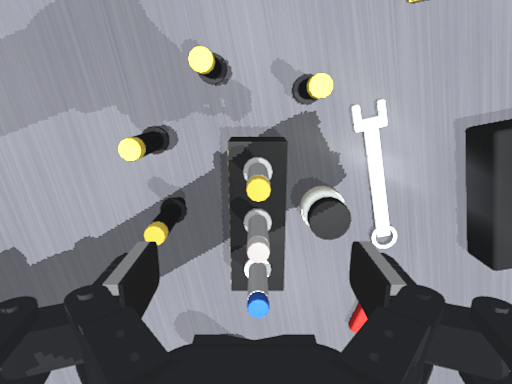

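The wrist picture shows the target cap at (258,189), with its collar behind it at (258,170). The row is vertical in the image, so the yaw is right. Now descend and grasp.

Emit:
move_arm(
  commands=[
    [0, -0.5, 2.5, 40, 0],
    [0, -0.5, 2.5, 85, 0],
    [0, -0.5, 2.5, 125, 0],
    [0, -0.5, 2.5, 155, 0],
    [0, -0.5, 2.5, 164, 0],
    [0, -0.5, 2.5, 164, 0],
    [255, -0.5, 2.5, 164, 0],
    [255, -0.5, 2.5, 164, 0],
    [255, -0.5, 2.5, 164, 0],
    [255, -0.5, 2.5, 164, 0],
    [255, -0.5, 2.5, 164, 0],
    [255, -0.5, 2.5, 164, 0],
    [255, -0.5, 2.5, 164, 0],
    [255, -0.5, 2.5, 164, 0],
  ],
  force=80,
)

```text
t: 3.28
tcp_pos: [0.606, 0.2646, 0.068]
orientation: [0.771, 0.636, 0.0, -0.0]
contact_force: [-1.8, 0.5, 6.4]
width: 0.018
grasp_force: 77.9
```

Emit:
move_arm(
  commands=[
    [255, 0, 0, -10, 0],
    [255, 0, 0, -30, 0],
    [255, 0, 0, -75, 0],
    [255, 0, 0, -125, 0],
    [255, 0, 0, -172, 0],
    [255, 0, 0, -172, 0],
  ],
)

```text
t: 4.03
tcp_pos: [0.6083, 0.2648, 0.2453]
orientation: [0.772, 0.636, 0.005, 0.001]
contact_force: [0.9, -0.1, -2.1]
width: 0.0183
grasp_force: 78.2
```

```bash
python3 - <<'E'
from h import *
T=cv2.imread("pics/top0.png")[...,::-1].copy();ct=camera_info("top");cs=camera_info("scene")
h=cv2.cvtColor(T,cv2.COLOR_RGB2HSV)[210:280,290:420]
for n,lo,hi in(("g",(50,90,40),(85,255,255)),("r",(0,120,150),(8,255,255))):
    m=cv2.inRange(h,lo,hi);c=max(cv2.findContours(m,0,2)[0],key=cv2.contourArea)
    rr=cv2.minAreaRect(c);b=cv2.boxPoints(rr)+[290,210]
    print(n,[ray(ct,p,.115).round(4).tolist() for p in b])
g=cv2.cvtColor(T,cv2.COLOR_RGB2GRAY)
sub=g[236:250,350:367];print(sub)
w=np.clip(150-sub.astype(float),0,None);ys,xs=np.mgrid[236:250,350:367]
# dark spot component nearest centre
n,l,st,ce=cv2.connectedComponentsWithStats((sub<150).astype(np.uint8));i=l[6,8];print(st[i],ce[i]+[350,236],ray(ct,ce[i]+[350,236],.084))
s=get_state();print(s['tcp_pos'],s['orientation'],s['width'],s['joint_pos'])
E
```

```text
g [[0.4992, -0.0764, 0.115], [0.5076, -0.1028, 0.115], [0.4391, -0.1236, 0.115], [0.4309, -0.0974, 0.115]]
r [[0.5633, -0.2943, 0.115], [0.5709, -0.3172, 0.115], [0.502, -0.3362, 0.115], [0.4946, -0.3136, 0.115]]
[[204 208 212 213 215 217 217 218 219 220 219 219 219 219 219 220 220]
 [215 216 217 218 219 218 219 218 219 218 219 218 219 219 219 220 220]
 [219 219 219 218 219 217 213 210 210 213 215 218 220 219 219 220 220]
 [220 219 220 219 216 210 197 186 185 190 201 212 217 220 220 220 220]
 [220 220 220 218 210 190 162 143 141 152 173 196 213 219 220 221 221]
 [220 220 220 216 200 165 123 102 102 114 138 177 207 219 220 221 220]
 [219 220 220 214 194 147  96  79  89  97 115 165 204 219 220 220 220]
 [217 220 220 216 197 153  99  81  83  93 111 162 202 218 220 220 219]
 [215 220 221 218 207 172 123  89  90 100 125 171 205 218 220 219 218]
 [210 220 221 220 213 195 162 130 119 130 159 191 210 218 218 219 218]
 [205 218 221 221 218 210 193 175 165 171 190 207 216 218 219 219 219]
 [193 214 220 220 220 216 211 204 199 200 210 216 219 219 219 220 219]
 [179 208 218 219 219 219 217 215 214 215 218 219 219 218 219 219 217]
 [165 201 215 218 219 219 220 220 219 220 220 219 219 217 214 212 210]]
[ 5  4  6  6 26] [357.84615385 242.57692308] [ 0.5030931  -0.22140919  0.084     ]
[0.60834163 0.26478714 0.24525565] [0.77152274 0.63618481 0.00456702 0.0008336 ] 0.018274160509411937 [-0.82530317  0.46860262  0.45462276  1.60115538 -0.2237712   1.11424119
 -0.50765486]
```

Emit:
move_arm(
  commands=[
    [255, -40, 1, 0, -0.04],
    [255, -95, 3, 0, -0.1],
    [255, -150, 4, 0, -0.16],
    [255, -205, 6, 0, -0.22],
    [255, -260, 8, 0, -0.28],
    [255, -315, 9, 0, -0.33],
    [255, -370, 11, 0, -0.38],
    [255, -425, 12, 0, -0.43],
    [255, -480, 14, 0, -0.478],
    [255, -525, 15, 0, -0.478],
    [255, -545, 16, 0, -0.478],
    [255, -545, 16, 0, -0.478],
    [255, -545, 16, 0, -0.478],
    [255, -545, 16, 0, -0.478],
  ],
)

```text
t: 5.78
tcp_pos: [0.5184, -0.2721, 0.2391]
orientation: [0.598, 0.802, 0.0, -0.0]
contact_force: [-0.1, 0.7, -1.4]
width: 0.0183
grasp_force: 78.4
```

```bash
python3 - <<'E'
from h import *
s=get_state();c=camera_info("wrist");W=snapshot("wrist")
cv2.imwrite("pics/w2.png",W[...,::-1]);np.savez("w2.npz",**c)
print(s['t'],s['tcp_pos'],s['orientation'],s['width'])
h0=proj(c,(.503,-.2214,.084));print('expect hole',h0)
g=cv2.cvtColor(W,cv2.COLOR_RGB2GRAY)
n,l,st,ce=cv2.connectedComponentsWithStats((g<110).astype(np.uint8))
for i in range(1,n):
    if 60<st[i][4]<900 and np.hypot(*(ce[i]-h0))<40: print(st[i],ce[i],ray(c,ce[i],.084))
q=s['tcp_pos'];print('foot proj',proj(c,(q[0],q[1],q[2]-.044)))
E
```

```text
5.775 [ 0.51840626 -0.2720802   0.23908392] [ 5.97793765e-01  8.01649808e-01  2.51836514e-04 -3.70814204e-04] 0.018306358071830318
expect hole [253.85288808 118.57493415]
[277  93  15  55 418] [284.64114833 128.784689  ] [ 0.53269884 -0.22214857  0.084     ]
[246 111  17  17 235] [254.01276596 118.83829787] [ 0.50320607 -0.2215832   0.084     ]
foot proj [254.30820286 214.68101523]
```

View pics/w2.png

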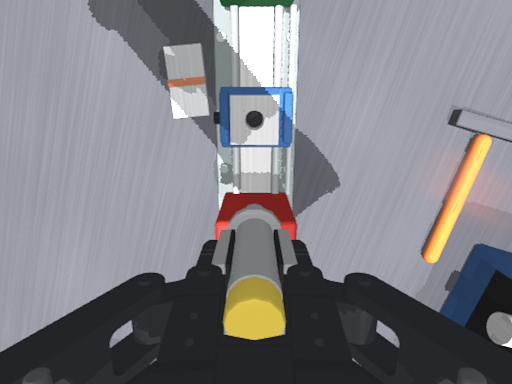

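The wrist picture puts the hole at (254,119), which is (0.503,-0.2215) and agrees with the top view. The pin hangs straight at (254,~210), and the rail lines up with the tool. Next I'll hover just above the hole.

Emit:
move_arm(
  commands=[
    [255, 30, 0, 0, 0],
    [255, 53, 0, 10, 0],
    [255, 53, 0, 50, 0],
    [255, 53, 0, 80, 0],
    [255, 53, 0, 101, 0],
    [255, 53, 0, 101, 0],
    [255, 53, 0, 101, 0],
    [255, 53, 0, 101, 0],
  ],
)

```text
t: 6.82
tcp_pos: [0.5038, -0.2231, 0.1394]
orientation: [0.599, 0.801, 0.0, 0.001]
contact_force: [-0.6, 0.8, -1.1]
width: 0.0186
grasp_force: 78.4
```

```bash
python3 - <<'E'
from h import *
s=get_state();c=camera_info("wrist");W=snapshot("wrist");S=snapshot("scene")
print(s['t'],s['tcp_pos'],s['orientation'],s['contact_force'],s['wrist_torque'])
cs=camera_info("scene");u=proj(cs,s['tcp_pos']).astype(int)
a=cv2.resize(W[60:300,130:380],(420,400),interpolation=2);b=cv2.resize(S[u[1]-60:u[1]+60,u[0]-55:u[0]+55],(370,400),interpolation=2)
cv2.imwrite("pics/c3.png",np.hstack([a,b])[...,::-1])
E
```

```text
6.825 [ 0.50377621 -0.22306195  0.13941864] [5.98614688e-01 8.01036468e-01 4.36039873e-04 9.17920889e-04] [-0.55442664  0.78354239 -1.11341191] [ 0.04521069 -0.00544226 -0.05261822]
```

View pics/c3.png

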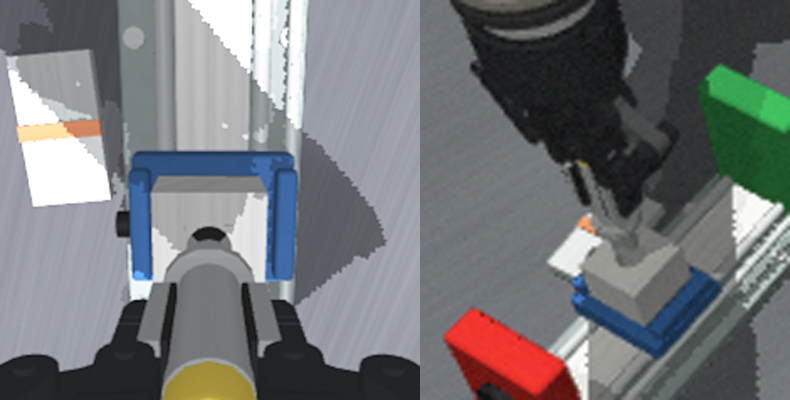

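Laterally the shank is centred on the hole; along the rail it needs about 1.5 mm towards green. I'll correct that and probe down gently.

Emit:
move_arm(
  commands=[
    [255, 1.5, 0, 3, 0],
    [255, 1.5, 0, 6, 0],
    [255, 1.5, 0, 9, 0],
    [255, 1.5, 0, 11, 0],
    [255, 1.5, 0, 12, 0],
    [255, 1.5, 0, 13, 0],
    [255, 1.5, 0, 14, 0],
    [255, 1.5, 0, 14, 0],
    [255, 1.5, 0, 14, 0],
  ],
)

```text
t: 8.05
tcp_pos: [0.5028, -0.2216, 0.1243]
orientation: [0.599, 0.801, 0.0, 0.0]
contact_force: [1.7, -0.6, -2.4]
width: 0.0183
grasp_force: 78.7
```

The foot is about 4 mm below the top face with no vertical force, so it has entered the hole. Continue down.

Emit:
move_arm(
  commands=[
    [255, 0, 0, 2, 0],
    [255, 0, 0, 4, 0],
    [255, 0, 0, 6, 0],
    [255, 0, 0, 8, 0],
    [255, 0, 0, 10, 0],
    [255, 0, 0, 12, 0],
    [255, 0, 0, 14, 0],
    [255, 0, 0, 16, 0],
    [255, 0, 0, 16, 0],
  ],
)

```text
t: 9.18
tcp_pos: [0.5027, -0.2216, 0.1082]
orientation: [0.599, 0.801, -0.0, 0.0]
contact_force: [3.2, -2.6, -2.3]
width: 0.018
grasp_force: 78.4
```

Emit:
move_arm(
  commands=[
    [255, 0, 0, 2, 0],
    [255, 0, 0, 3.5, 0],
    [255, 0, 0, 5, 0],
    [255, 0, 0, 6, 0],
    [255, 0, 0, 7, 0],
    [255, 0, 0, 7, 0],
    [255, 0, 0, 7, 0],
  ],
)

```text
t: 10.05
tcp_pos: [0.5028, -0.2217, 0.1018]
orientation: [0.599, 0.801, 0.0, 0.0]
contact_force: [1.5, -2.4, 5.3]
width: 0.0178
grasp_force: 79.3
```

Emit:
move_arm(
  commands=[
    [255, 0, 0, 0.7, 0],
    [255, 0, 0, 1.4, 0],
    [255, 0, 0, 1.4, 0],
    [255, 0, 0, 1.4, 0],
  ],
)

```text
t: 10.55
tcp_pos: [0.5029, -0.2218, 0.1016]
orientation: [0.599, 0.801, 0.001, 0.0]
contact_force: [-1.1, -0.7, 18.2]
width: 0.0183
grasp_force: 80.8
```

```bash
python3 - <<'E'
from h import *
s=get_state();S=snapshot("scene");W=snapshot("wrist")
print(s['t'],s['tcp_pos'],s['contact_force'],s['orientation'])
a=cv2.resize(W[60:300,130:380],(420,400),interpolation=2);b=cv2.resize(S[190:310,80:190],(370,400),interpolation=2)
cv2.imwrite("pics/c4.png",np.hstack([a,b])[...,::-1])
E
```

```text
10.55 [ 0.50294219 -0.22184876  0.10158938] [-1.09043611 -0.74856633 18.22194298] [5.98898308e-01 8.00824799e-01 5.80618765e-04 3.46204957e-04]
```

View pics/c4.png

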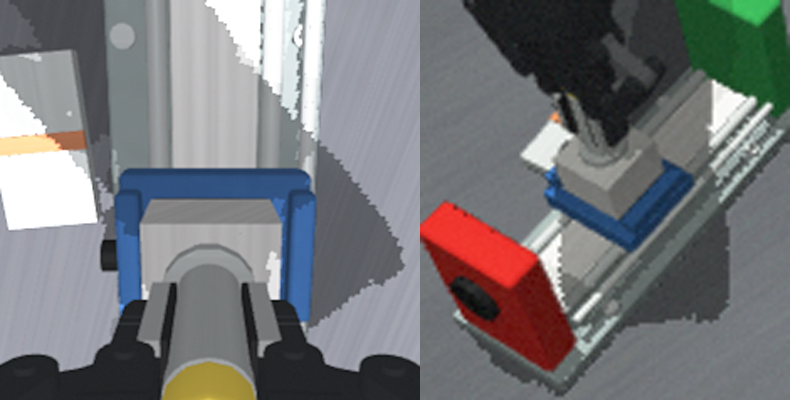

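The collar sits on the block with no visible gap, and the force agrees (18 N up at foot height 0.058). Now stroke towards red (tool −x) at about 0.05 m/s.

Emit:
move_arm(
  commands=[
    [255, -2, 0, -0.7, 0],
    [255, -7, 0, -0.7, 0],
    [255, -13, 0, -0.7, 0],
    [255, -19, 0, -0.7, 0],
    [255, -25, 0, -0.7, 0],
    [255, -31, 0, -0.7, 0],
    [255, -36, 0, -0.7, 0],
    [255, -40, 0, -0.7, 0],
    [255, -40, 0, -0.7, 0],
  ],
)

```text
t: 11.78
tcp_pos: [0.5136, -0.258, 0.1016]
orientation: [0.598, 0.801, 0.001, -0.002]
contact_force: [-2.6, 4.5, 16.5]
width: 0.0182
grasp_force: 80.5
```

Emit:
move_arm(
  commands=[
    [255, -2, 0, 0, 0],
    [255, -4, 0, 0, 0],
    [255, -6, 0, 0, 0],
    [255, -6, 0, 0, 0],
  ],
)

```text
t: 12.28
tcp_pos: [0.5152, -0.2634, 0.1016]
orientation: [0.598, 0.801, 0.001, -0.002]
contact_force: [-2.7, 5.2, 17.2]
width: 0.0182
grasp_force: 80.5
```

Emit:
move_arm(
  commands=[
    [255, -1, 0, 0, 0],
    [255, -2, 0, 0, 0],
    [255, -3, 0, 0, 0],
    [255, -3, 0, 0, 0],
    [255, -3, 0, 0, 0],
  ],
)

```text
t: 12.9
tcp_pos: [0.516, -0.2661, 0.1016]
orientation: [0.598, 0.801, 0.001, -0.002]
contact_force: [-2.3, 4.6, 17.4]
width: 0.0182
grasp_force: 80.5
```

Emit:
move_arm(
  commands=[
    [255, -1, 0, 0, 0],
    [255, -2, 0, 0, 0],
    [255, -3, 0, 0, 0],
    [255, -3, 0, 0, 0],
    [255, -3, 0, 0, 0],
  ],
)

```text
t: 13.52
tcp_pos: [0.5168, -0.269, 0.1016]
orientation: [0.598, 0.801, 0.001, -0.002]
contact_force: [-2.4, 5.4, 16.9]
width: 0.0181
grasp_force: 80.5
```

Emit:
move_arm(
  commands=[
    [255, -1, 0, 0, 0],
    [255, -2, 0, 0, 0],
    [255, -3, 0, 0, 0],
    [255, -3, 0, 0, 0],
    [255, -3, 0, 0, 0],
  ],
)

```text
t: 14.15
tcp_pos: [0.5173, -0.2702, 0.1016]
orientation: [0.598, 0.801, 0.002, -0.003]
contact_force: [-4.7, 10.1, 20.7]
width: 0.018
grasp_force: 80.7
```

Emit:
move_arm(
  commands=[
    [255, -1, 0, 0, 0],
    [255, -2, 0, 0, 0],
    [255, -2, 0, 0, 0],
    [255, -2, 0, 0, 0],
  ],
)

```text
t: 14.65
tcp_pos: [0.5174, -0.2706, 0.1015]
orientation: [0.598, 0.802, 0.003, -0.005]
contact_force: [-6.0, 11.7, 24.6]
width: 0.0186
grasp_force: 81.0
```

Emit:
move_arm(
  commands=[
    [255, -1, 0, 0, 0],
    [255, -2, 0, 0, 0],
    [255, -3, 0, 0, 0],
    [255, -3, 0, 0, 0],
    [255, -3, 0, 0, 0],
  ],
)

```text
t: 15.28
tcp_pos: [0.5183, -0.2727, 0.1015]
orientation: [0.598, 0.802, 0.003, -0.005]
contact_force: [-5.9, 14.1, 25.5]
width: 0.0183
grasp_force: 81.1
```

```bash
python3 - <<'E'
from h import *
s=get_state();S=snapshot("scene");T=snapshot("top")
print(s['t'],s['tcp_pos'],s['contact_force'],s['orientation'])
a=cv2.resize(T[200:290,290:420],(430,300),interpolation=2);b=cv2.resize(S[190:310,70:190],(360,360),interpolation=2)
a=np.vstack([a,np.zeros((60,430,3),np.uint8)])
cv2.imwrite("pics/c5.png",np.hstack([a,b])[...,::-1])
E
```

```text
15.275 [ 0.51831586 -0.27271177  0.10145185] [-5.90509659 14.12606021 25.47171017] [ 0.59757696  0.8017898   0.00295907 -0.00511239]
```

View pics/c5.png

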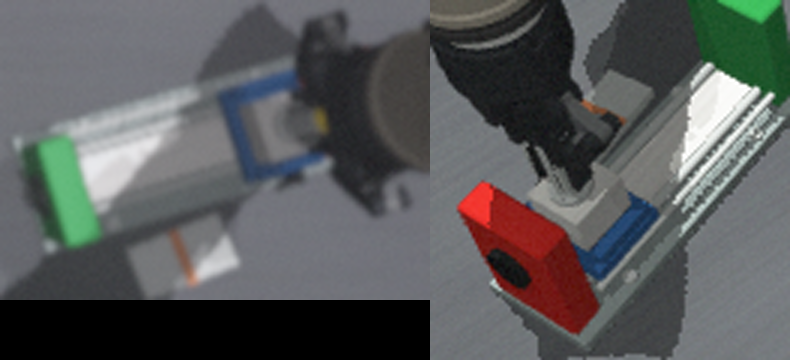

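```bash
python3 - <<'E'
from h import *
T0=cv2.imread("pics/top0.png")[...,::-1].copy();T=snapshot("top");c=camera_info("top")
S0=cv2.imread("pics/scene0.png")[...,::-1].copy();S=snapshot("scene");cs=camera_info("scene")
ax=np.array([-.284,.959]);ctr=np.array([.501,-.2077])
def prof(im,c,z,lat):
    # sample hsv along rail at lateral offset, print y (mm) where blue / green / red
    h=cv2.cvtColor(im,cv2.COLOR_RGB2HSV);o=[]
    for y in np.arange(-100,101,.5):
        p=ctr+ax*y/1000+np.array([.959,.284])*lat/1000
        q=proj(c,(*p,z)); a=cv2.getRectSubPix(im,(1,1),tuple(map(float,q)))[0,0].astype(float)
        k='b' if a[2]>1.35*a[0] and a[2]>60 else '.'
        o.append((y,k))
    b=[y for y,k in o if k=='b'];return (min(b),max(b)) if b else None
for z in(.05,):
  for lat in(0,10,-10,-30,30,33):print(lat,'top',prof(T0,c,z,lat),prof(T,c,z,lat),'scene',prof(S0,cs,z,lat),prof(S,cs,z,lat))
s=get_state();print(s['tcp_pos'],s['contact_force'])
E
```

```text
0 top (np.float64(7.5), np.float64(18.0)) (np.float64(-40.5), np.float64(-30.0)) scene (np.float64(-48.0), np.float64(-35.0)) None
10 top (np.float64(7.0), np.float64(18.0)) (np.float64(-40.5), np.float64(-30.0)) scene (np.float64(-48.0), np.float64(-35.0)) (np.float64(-86.0), np.float64(-84.5))
-10 top (np.float64(7.5), np.float64(18.0)) (np.float64(-40.5), np.float64(-30.5)) scene (np.float64(-48.0), np.float64(-35.0)) None
-30 top (np.float64(-39.5), np.float64(19.5)) (np.float64(-91.5), np.float64(-29.0)) scene (np.float64(-45.5), np.float64(-31.5)) None
30 top (np.float64(-41.5), np.float64(19.0)) (np.float64(-92.5), np.float64(-29.5)) scene (np.float64(-47.5), np.float64(15.0)) (np.float64(-96.5), np.float64(-33.5))
33 top (np.float64(-40.0), np.float64(17.0)) (np.float64(-92.0), np.float64(-32.5)) scene (np.float64(-48.0), np.float64(15.0)) (np.float64(-96.5), np.float64(-33.5))
[ 0.51830963 -0.27268592  0.1014407 ] [-5.94934596 13.2319999  25.14101616]
```

The saddle's green-side edge moved from +18 mm to −30 mm from the slide centre. That is exactly where it stands when home at red, so it is home; the extra tool travel was the pin rocking in its clearance. Now stroke back towards green.

Emit:
move_arm(
  commands=[
    [255, 3, 0, 0, 0],
    [255, 7, 0, 0, 0],
    [255, 12, 0, 0, 0],
    [255, 18, 0, 0, 0],
    [255, 24, 0, 0, 0],
    [255, 30, 0, 0, 0],
    [255, 36, 0, 0, 0],
    [255, 42, 0, 0, 0],
    [255, 48, 0, 0, 0],
    [255, 54, 0, 0, 0],
    [255, 60, 0, 0, 0],
    [255, 66, 0, 0, 0],
    [255, 72, 0, 0, 0],
    [255, 78, 0, 0, 0],
    [255, 84, 0, 0, 0],
    [255, 90, 0, 0, 0],
    [255, 96, 0, 0, 0],
    [255, 102, 0, 0, 0],
    [255, 107, 0, 0, 0],
    [255, 110, 0, 0, 0],
  ],
)

```text
t: 17.98
tcp_pos: [0.4893, -0.1751, 0.1017]
orientation: [0.599, 0.801, -0.0, 0.002]
contact_force: [1.9, -5.6, 7.7]
width: 0.0183
grasp_force: 79.6
```

```bash
cat >> h.py <<'E'
ax=np.array([-.284,.959]);ctr=np.array([.501,-.2077])
def saddle():
    im=snapshot("top");c=camera_info("top");o=[]
    for lat in(-30,0,10,30):
        b=[]
        for y in np.arange(-100,101,.5):
            p=ctr+ax*y/1000+np.array([.959,.284])*lat/1000
            a=cv2.getRectSubPix(im,(1,1),tuple(map(float,proj(c,(*p,.05)))))[0,0].astype(float)
            if a[2]>1.35*a[0] and a[2]>50:b.append(y)
        o.append((lat,float(min(b)),float(max(b))) if b else None)
    return o
E
python3 - <<'E'
from h import *
print(saddle());s=get_state();print(s['t'],s['tcp_pos'],s['contact_force'],s['orientation'])
E
```

```text
[(-30, 22.5, 66.5), (0, 56.5, 65.5), (10, 56.5, 65.5), (30, 20.5, 66.5)]
18.025 [ 0.48914754 -0.17467918  0.10170288] [ 1.79599215 -5.36218299  9.75541524] [5.98972696e-01 8.00768259e-01 7.91953276e-05 1.37761519e-03]
```

Emit:
move_arm(
  commands=[
    [255, 3, 0, 0.3, 0],
    [255, 8, 0, 0.5, 0],
    [255, 14, 0, 0.5, 0],
    [255, 19, 0, 0.5, 0],
    [255, 22, 0, 0.5, 0],
    [255, 24, 0, 0.5, 0],
    [255, 25, 0, 0.5, 0],
    [255, 25, 0, 0.5, 0],
  ],
)

```text
t: 19.02
tcp_pos: [0.4828, -0.1528, 0.1017]
orientation: [0.6, 0.8, -0.0, 0.003]
contact_force: [2.0, -8.7, 11.2]
width: 0.0184
grasp_force: 79.9
```

```bash
python3 - <<'E'
from h import *
print(saddle());s=get_state();print(s['t'],s['tcp_pos'],s['contact_force'],s['orientation'])
E
```

```text
[(-30, 51.5, 88.0), (0, 79.0, 87.5), (10, 79.5, 88.0), (30, 46.5, 87.5)]
19.075 [ 0.48273527 -0.15281285  0.10168441] [  1.40246294 -10.24280668  11.36366474] [ 5.99528889e-01  8.00348337e-01 -2.29873644e-04  2.75619838e-03]
```

Emit:
move_arm(
  commands=[
    [255, 1, 0, 0, 0],
    [255, 2, 0, 0, 0],
    [255, 3, 0, 0, 0],
    [255, 3, 0, 0, 0],
    [255, 3, 0, 0, 0],
  ],
)

```text
t: 19.7
tcp_pos: [0.4825, -0.1521, 0.1017]
orientation: [0.6, 0.8, -0.001, 0.004]
contact_force: [5.2, -15.0, 5.7]
width: 0.0184
grasp_force: 79.6
```

```bash
python3 - <<'E'
from h import *
print(saddle());s=get_state();print(s['t'],s['tcp_pos'],s['contact_force'],s['orientation'],s['wrist_torque'])
E
```

```text
[(-30, 53.5, 88.0), (0, 79.5, 88.5), (10, 79.5, 87.0), (30, 48.5, 86.0)]
19.75 [ 0.48251495 -0.15208697  0.10175663] [  3.88188704 -14.89551666   6.28954648] [ 0.60005987  0.79994231 -0.00083247  0.00444572] [-3.77369849 -0.93078287  0.08958485]
```

Home at green: the force climbs to 15 N while the tool stays still, and tool travel between the two stops is about 123 mm (120 plus slack). Next: relax the push, press straight down, then release.

Emit:
move_arm(
  commands=[
    [255, -2, 0, 0, 0],
    [255, -4, 0, 0.5, 0],
    [255, -5, 0, 1, 0],
    [255, -5, 0, 1.5, 0],
    [255, -5, 0, 1.5, 0],
    [255, -5, 0, 1.5, 0],
  ],
)

```text
t: 20.5
tcp_pos: [0.4832, -0.1534, 0.1014]
orientation: [0.599, 0.8, 0.001, 0.002]
contact_force: [-3.8, -3.7, 30.3]
width: 0.0182
grasp_force: 81.6
```

Emit:
move_arm(
  commands=[
    [255, 0, 0, -1, 0],
    [255, 0, 0, -1.5, 0],
    [150, 0, 0, -1.5, 0],
    [60, 0, 0, -1.5, 0],
    [0, 0, 0, -1.5, 0],
    [0, 0, 0, -1.5, 0],
    [0, 0, 0, -1.5, 0],
    [0, 0, 0, -1.5, 0],
    [0, 0, 0, -1.5, 0],
    [0, 0, 0, -10, 0],
    [0, 0, 0, -40, 0],
    [0, 0, 0, -80, 0],
    [0, 0, 0, -120, 0],
    [0, -60, 0, -150, 0],
    [0, -110, 0, -150, 0],
    [0, -110, 0, -150, 0],
  ],
)

```text
t: 22.5
tcp_pos: [0.5129, -0.2618, 0.25]
orientation: [0.601, 0.799, -0.001, 0.002]
contact_force: [-0.4, 0.8, -0.5]
width: 0.0854
grasp_force: 0.0
```

```bash
python3 - <<'E'
from h import *
s=get_state();c=camera_info("wrist");W=snapshot("wrist");S=snapshot("scene");cs=camera_info("scene")
print(s['t'],s['tcp_pos'],s['contact_force'],s['width'],saddle())
lo,hi=(22,120,120),(35,255,255)
p=proj(c,(.4830,-.1535,.16));print('cap expect',p,proj(cs,(.483,-.1535,.16)))
for im,cc in((W,c),(S,cs)):
    print([b for b in blobs(im,lo,hi,30) if np.hypot(*(b[0]-proj(cc,(.483,-.1535,.155))))<40])
u=proj(c,(.483,-.1535,.12)).astype(int)
y0=max(u[1]-110,0);x0=max(u[0]-120,0)
a=cv2.resize(W[y0:y0+220,x0:x0+240],(436,400),interpolation=2);b=cv2.resize(S[150:270,110:220],(364,400),interpolation=2)
cv2.imwrite("pics/c6.png",np.hstack([a,b])[...,::-1])
E
```

```text
22.5 [ 0.51290951 -0.26178558  0.24999018] [-0.44511245  0.80232162 -0.50232426] 0.08535414650645218 [(-30, 31.0, 88.5), (0, 78.0, 88.0), (10, 78.0, 88.0), (30, 29.0, 88.0)]
cap expect [255.92205488  31.01383221] [149.44209045 187.61018158]
[([254.0, 34.7], [242, 14, 28, 35, 151])]
[([150.6, 189.2], [146, 184, 10, 12, 94])]
```

View pics/c6.png

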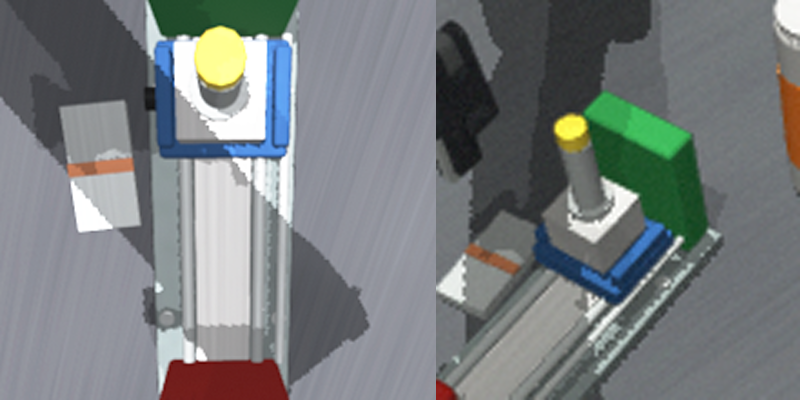

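The final picture shows the pin upright, with its collar on the block and its cap at the height expected for a flush fit. The saddle's red-side edge is at +30 mm, so the carriage is home at green, and the coupon is undisturbed. Handing in.

```bash
python3 -c "
from bench import r
print(r.finish_job())"
```

```text
the job is handed in; nothing more can be done
None
```

The yellow-capped pin is seated flush, the carriage was run home to red and back home to green, and the job was handed in at about 22.6 s with the gripper clear of everything; no verdict came back.

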